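# Tap the bag-length stop up to its mark

### The arm

A 7-joint arm with a two-finger parallel gripper is mounted at the origin on the work surface; the furniture and walls round the work are solid. World frame = base frame: x ahead of the robot, y to its left, z up, the work surface at z = 0. Lengths are in m, angles in rad, forces in N, time in s.
With the tool pointing down it reaches from about 0.425 to 0.925 m from the base axis. Payload 6.8 kg.
Tool frame: the origin (TCP) lies at the very end of the fingers, on their centre line; the grasp point (between the pads) lies 19 mm behind it; z points along the fingers, x is the direction in which the jaws open and shut, and the axes are right-handed (so a half turn about z gives the same grasp; the last joint's range is limited). The gripper opens to 85 mm and grips with 20 to 120 N. Pads are 22 mm wide; open, the fingers measure 114 mm over their backs; the gripper's body (76 mm by 85 mm) begins 54 mm behind the grasp point. The pads swing forward as they close: fully open they stand 13 mm farther back than shut.
Start: joints at [0.992, 0.477, 0.022, 1.555, -0.011, 1.109, -0.083], TCP at [0.306, -0.602, 0.231] pointing down, gripper open.
Joint ranges: [-2.96, 2.96], [-0.34, 2.1], [-1.41, 1.46], [0.24, 2.44], [-1.37, 4.51], [0.17, 1.92], [-2.96, 2.96]. Speed limits (rad/s): [2.39, 2.39, 3.14, 3.14, 3.14, 3.14, 3.14].

### API

Orientations are given as a unit quaternion [w, x, y, z].
In Python, from station import bot gives the robot as it stands.
- The arm moves only by the shell command python3 -m creep 'ROWS' [FORCE]. ROWS is JSON, a list that holds one entry, the list of rows, each a list of 7 numbers: the shift along the tool's x, y, z in cm, then the turn, a rotation vector about the tool's x, y, z in rad, then the opening, from 0 (shut) to 1 (fully open). In form: [[[dx, dy, dz, wx, wy, wz, claw], ...]]. A call has 1 to 10 rows; each row is the pose to reach, as a shift and turn from the pose commanded when the call began, along the tool's axes at that moment; what a row does not reach only later rows make up. A row lasts 1/8 s, in which the tool goes at most 62.5 mm and 10.7 degrees, less where a joint would pass 70% of its speed; a pose out of reach is approached as far as the arm can. A call with a gripper value outside its range is refused whole. The fingers move at their own pace and stop on an object; FORCE is the grip in N (left out, the last holds). Time passes only in rows, so rows that repeat a pose let the fingers close. It gives the time, the measured TCP pose, the force and the opening at its end, in the units of the state.
- bot.get_obs(): the state, without advancing time (a new reading comes with each control period).
- bot.read_camera(name): name is "scene" or "top"; returns (picture, depth): 400x640x3 uint8, blue, green, red; 400x640 float32, m along the optical axis (not along the pixel's ray), 0 where there is no reading.
- bot.calibration(name): a dict with "mtx" (3x3 intrinsics, pixels), "rvec" (rotation vector, rad) and "tvec" (3), from world to camera coordinates, as OpenCV has them. Camera axes: x right, y down, z forward; pixel columns grow to the right and rows downward; lengths in m; the calibration is good to about 2 mm. A picture is of the moment at which its call begins. calibration takes no time and is no camera call.
- bot.hand_in(): hands the job in, once; it reports no verdict.
Trained networks look in the newest picture that a camera, given by its name, has taken for a name from the list of things; names that differ only in an ending like _2 or _b are one class to them, and where a whole thing is asked for, a point or a joint stands for the part that bears it (a point fixed in the world has none). Each returns a list of dicts, best first, with "p" (0 to 1); they miss things now and then, are a little off and sometimes report something else, mostly with a low value. They report only what shows in the picture. A call takes as long as a camera call.
- bot.find_in(camera, label): "xy" ([column, row] in pixels, amid what is visible of it).
- bot.silhouettes(camera, label): "mask" (400x640 bool, what is visible of it) and "xy" ([column, row] in pixels, amid what is visible of it).
The state is a dict: "t": time; "q": joint angles; "joint_vel": joint speeds; "joint_torque": joint torques, N m; "eef_pos": TCP position; "tool_rot": TCP orientation; "contact_force": force on the tool from outside, world axes, zero at the start; "torque": the same for the moment, N m; "gripper_width": opening from 0.0 (shut) to 1.0 (fully open).
Only numpy, scipy, OpenCV 4.12 (cv2) and the standard library are available. Lean on these libraries where they do the work, as an engineer would, in place of code of your own. Each camera call takes 0.05 s, during which the arm holds its last target.

### The job

Two bag-length gauges lie on the packing table. On the one with the square wooden block stop (not the one with the round knob), tap the stiff stop along its rail until its pointer is level with the upright dark steel clip on its front edge, without running past the clip. Leave the round-knob stop of the other gauge where it is.

Things in the scene. Friction and masses are not known exactly. Their poses are not given: they have to be found in the camera images.
- block_pointer (a point): Tip of the steel pointer on the front of the block stop, 29 mm above the table. Axes as for block_mark. The wooden block is centred 37 mm towards +x of the tip: 56 mm along x, 30 mm along y, from 7 to 47 mm above the tip; its flat rear face, 15 mm towards -y, is the face to push. The dark saddle under it reaches 18 mm towards -y and up to 7 mm above the tip.
- block_stop (a joint): Slide of the block stop along its rail, in m, growing towards +y of block_mark (range 0 to 0.2). Stiff, about 5 N; stays where it is left, no coasting or spring. The rail's top is 5 mm below the pointer tip. Behind the saddle the rail is bare for 30 mm or more; the dark end blocks rise only 1 mm above the tip.
- block_mark (a point): Setting mark of the same gauge: middle of the upright steel clip (12 mm wide, 36 mm high, fixed) on the plate's front edge, 29 mm above the table. Its +y runs along the rail the way the stop must travel, 55 to 165 mm from the pointer at the start; +x points across the rail, away from the robot; z up. Level means pointer y = 0 in this frame.
- post_pointer (a point): Pointer tip of the other gauge's stop, to be left as it is. Same plywood plate (90 x 300 x 12 mm), rail, saddle and clip, but its stop carries a round wooden knob (38 mm across, top 52 mm above the rail) instead of the square block. Axes alike.

How it is judged:
At the end, for the whole second after the job is handed in: The block stop is at rest with its pointer level with its clip to within 10 mm along the rail, and the round-knob stop is within 10 mm of where it started (y of block_pointer in the frame of block_mark between -0.01 and 0.01 m and velocity of joint block_stop between -0.005 and 0.005 m/s and distance of post_pointer from where it was at the start of the episode below 0.01 m); the robot touches nothing.
It fails at once if the block stop's pointer runs more than 10 mm past the clip (y of block_pointer in the frame of block_mark above 0.01 m).
It fails at once if the round-knob stop of the other gauge is shifted by more than 10 mm (distance of post_pointer from where it was at the start of the episode above 0.01 m).
It also fails if it takes over 38 s, if anything falls off the work surface, if the arm or the gripper's body presses on something with over 40 N, if the wrist force passes 120 N, or if a joint passes its speed limit or range.

## Working session

There is one attempt and no reset: what is moved stays moved. The work goes in short steps, Python scripts to look and compute and a shell command to move; the robot and the scene stay as the last step left them, time stands still between calls to the robot, and variables do not carry over. Pictures are saved under pics/ and viewed, and the job is handed in when it is done.

```bash
ls; mkdir -p pics; cat > h.py <<'E'
import numpy as np,cv2
from station import bot
def cal(n):
    c=bot.calibration(n);R=cv2.Rodrigues(np.array(c['rvec'],float))[0];return np.array(c['mtx'],float),R,np.array(c['tvec'],float).ravel()
def atz(n,px,z):
    K,R,t=cal(n);d=R.T@np.linalg.inv(K)@np.array([px[0],px[1],1.]);o=-R.T@t
    return o+d*(z-o[2])/d[2]
def dep(n,px,D):
    K,R,t=cal(n);return R.T@(np.linalg.inv(K)@np.array([px[0],px[1],1.])*D[int(round(px[1])),int(round(px[0]))]-t)
def proj(n,P):
    K,R,t=cal(n);p=K@(R@np.array(P)+t);return p[:2]/p[2]
E
python3 - <<'E'
from h import *
o=bot.get_obs();print(o['t'],o['eef_pos'],o['tool_rot'],o['contact_force'])
for c in ['top','scene']:
    im,D=bot.read_camera(c);cv2.imwrite(f'pics/{c}0.png',im);np.save(f'{c}0.npy',D)
    print(c,'cam pos',-cal(c)[1].T@cal(c)[2])
    for l in ['block_pointer','block_stop','block_mark','post_pointer']:
        for r in bot.find_in(c,l)[:3]: print(c,l,r, dep(c,r['xy'],D), atz(c,r['xy'],.029))
print(bot.get_obs()['t'])
E
```

```text
pics
0.0 [ 0.30587675 -0.60103257  0.23030945] [-4.23302922e-04  8.52530239e-01 -5.22677060e-01 -8.39060499e-04] [ 0.42315882 -0.71744937 -0.01480799]
top cam pos [ 0.34161793 -0.03165096  0.95489022]
top block_pointer {'xy': [245.3, 207.5], 'p': 0.9} [0.42741814 0.15232726 0.07681259] [0.43209008 0.16234514 0.029     ]
top block_stop {'xy': [240.3, 207.0], 'p': 0.74} [0.42893965 0.16538389 0.07277881] [0.43327339 0.17516264 0.029     ]
top block_mark {'xy': [209.9, 229.1], 'p': 0.44} [0.37589784 0.24775428 0.03715958] [0.37620262 0.25023848 0.029     ]
top post_pointer {'xy': [412.3, 202.1], 'p': 0.84} [ 0.44427606 -0.2559127   0.0748539 ] [ 0.44962501 -0.26759776  0.029     ]
scene cam pos [-0.08385345  0.53139621  0.59447637]
scene block_pointer {'xy': [261.4, 251.2], 'p': 0.87} [0.40060797 0.17660037 0.07195018] [0.44042933 0.14743715 0.029     ]
scene block_stop {'xy': [258.0, 251.8], 'p': 0.61} [0.41135817 0.17698529 0.06406131] [0.44409248 0.15355814 0.029     ]
scene block_mark {'xy': [245.8, 302.8], 'p': 0.58} [0.36371155 0.2498629  0.01481315] [0.35275771 0.25675323 0.029     ]
scene post_pointer {'xy': [375.8, 175.0], 'p': 0.81} [ 0.43731185 -0.24426453  0.04934647] [ 0.45676386 -0.27321535  0.029     ]
0.5
```

View pics/top0.png

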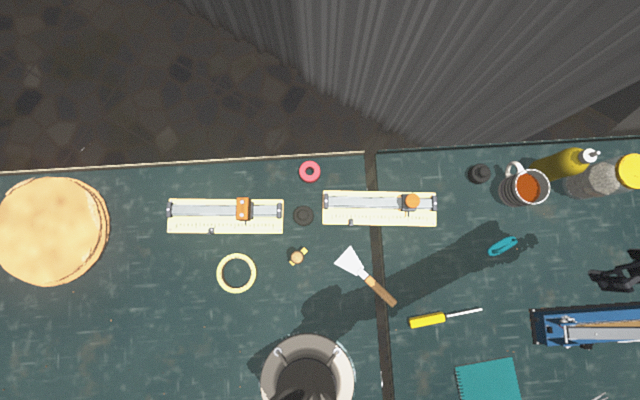

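View pics/scene0.png

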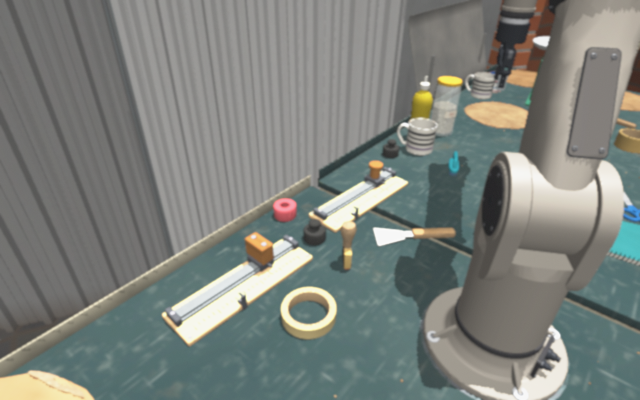

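```bash
python3 - <<'E'
import cv2
a=cv2.imread('pics/top0.png')[150:270,180:310];b=cv2.imread('pics/scene0.png')[200:350,200:360]
cv2.imwrite('pics/topz.png',cv2.resize(a,None,fx=5,fy=5,interpolation=2)[:600]);cv2.imwrite('pics/scenez.png',cv2.resize(b,(640,600),interpolation=2))
E
```

```text
(no output)
```

View pics/topz.png

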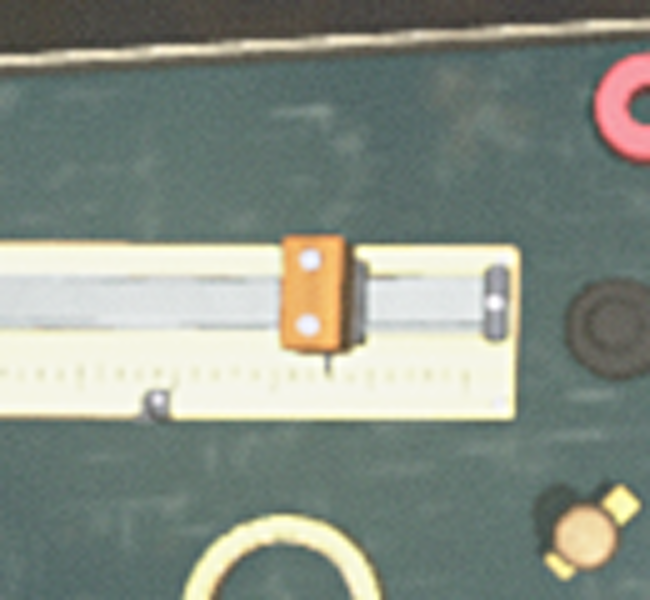

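View pics/scenez.png

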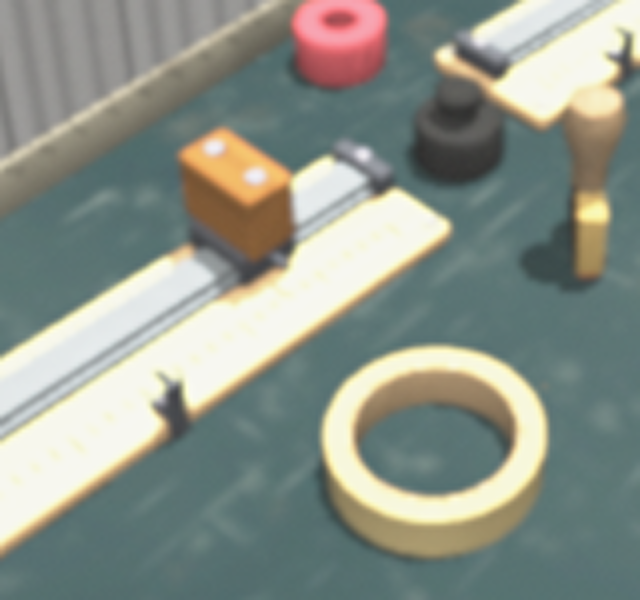

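The top view shows the block stop at about (243,209), its pointer tip at about (245,224) and the clip at about (211,231). The knob stop is at (412,202), on the other plate. The stop has to travel left in the image, which is +y. Next I'll measure the geometry from the depth images.

```bash
python3 - <<'E'
from h import *
def cloud(c,D):
    K,R,t=cal(c);v,u=np.mgrid[0:400,0:640];z=D
    P=np.stack([(u-K[0,2])*z/K[0,0],(v-K[1,2])*z/K[1,1],z],-1)
    return (P-t)@R
for c in ['top','scene']:
    D=np.load(f'{c}0.npy');im=cv2.imread(f'pics/{c}0.png');W=cloud(c,D);ok=D>0
    x,y,z=W[...,0],W[...,1],W[...,2]
    roi=ok&(x>.33)&(x<.50)&(y>.03)&(y<.38)
    # plate by colour
    hsv=cv2.cvtColor(im,cv2.COLOR_BGR2HSV)
    pl=roi&(hsv[...,2]>170)&(z<.04)&(z>0)
    n,l,s,_=cv2.connectedComponentsWithStats(pl.astype(np.uint8));k=1+np.argmax(s[1:,4]);pl=l==k
    pts=np.argwhere(pl)[:,::-1].astype(np.float32)
    w=np.array([atz(c,p,.012)[:2] for p in pts],np.float32)
    r=cv2.minAreaRect(w);print(c,'plate z med',np.median(z[pl]),r,'\n',cv2.boxPoints(r))
    b=roi&(z>.062)&(z<.09)
    if b.sum():print('block hi',b.sum(),x[b].min(),x[b].max(),y[b].min(),y[b].max(),np.median(z[b]),x[b].mean(),y[b].mean(), cv2.minAreaRect(W[b][:,:2].astype(np.float32)))
    cl=ok&(x>.33)&(x<.41)&(y>.2)&(y<.29)&(z>.02)&(z<.06)
    for p in np.argwhere(cl):print(p[::-1],W[p[0],p[1]].round(4),im[p[0],p[1]])
E
```

```text
Traceback (most recent call last):
  File "h.py", line 6, in atz
    K,R,t=cal(n);d=R.T@np.linalg.inv(K)@np.array([px[0],px[1],1.]);o=-R.T@t
          ~~~^^^
  File "h.py", line 4, in cal
    c=bot.calibration(n);R=cv2.Rodrigues(np.array(c['rvec'],float))[0];return np.array(c['mtx'],float),R,np.array(c['tvec'],float).ravel()
ValueError: time passes only in moves, steps and waits
```

```bash
sed -i 's/^def cal(n)/import functools\n@functools.lru_cache(None)\ndef cal(n)/' h.py; cat > m.py <<'E'
from h import *
def cloud(c,D):
    K,R,t=cal(c);v,u=np.mgrid[0:400,0:640];z=D
    P=np.stack([(u-K[0,2])*z/K[0,0],(v-K[1,2])*z/K[1,1],z],-1)
    return (P-t)@R
for c in ['top','scene']:
    D=np.load(f'{c}0.npy');im=cv2.imread(f'pics/{c}0.png');W=cloud(c,D);ok=D>0
    x,y,z=W[...,0],W[...,1],W[...,2]
    roi=ok&(x>.33)&(x<.50)&(y>.03)&(y<.38)
    hsv=cv2.cvtColor(im,cv2.COLOR_BGR2HSV)
    pl=roi&(hsv[...,2]>170)&(z<.04)&(z>0)
    n,l,s,_=cv2.connectedComponentsWithStats(pl.astype(np.uint8));k=1+np.argmax(s[1:,4]);pl=l==k
    pts=np.argwhere(pl)[:,::-1].astype(np.float32)
    w=np.array([atz(c,p,.012)[:2] for p in pts],np.float32)
    r=cv2.minAreaRect(w);print(c,'plate z med',np.median(z[pl]),r,'\n',cv2.boxPoints(r))
    b=roi&(z>.062)&(z<.09)
    if b.sum():print('block hi',b.sum(),x[b].min(),x[b].max(),y[b].min(),y[b].max(),np.median(z[b]),x[b].mean(),y[b].mean(), cv2.minAreaRect(W[b][:,:2].astype(np.float32)))
    cl=ok&(x>.33)&(x<.41)&(y>.2)&(y<.29)&(z>.02)&(z<.06)
    for p in np.argwhere(cl):print(p[::-1],W[p[0],p[1]].round(4),im[p[0],p[1]])
E
python3 m.py
```

```text
top plate z med 0.011993779970945835 ((0.41263923048973083, 0.2169940173625946), (0.09117616713047028, 0.29964882135391235), 0.4075734317302704) 
 [[0.36598653 0.36649036]
 [0.36811805 0.06684911]
 [0.45929193 0.06749767]
 [0.4571604  0.36713892]]
block hi 301 0.39946932504177257 0.45361038050182945 0.14514758666019076 0.17540795105084556 0.07463284867225085 0.42614732676547007 0.15926702696044032 ((0.42658764123916626, 0.16032704710960388), (0.05398828908801079, 0.03026767261326313), 0.5973190665245056)
[209 228] [0.3787 0.2508 0.035 ] [171 194 188]
[210 228] [0.3787 0.2483 0.0351] [169 171 172]
[209 229] [0.3761 0.2501 0.037 ] [148 151 152]
[210 229] [0.3761 0.2475 0.0372] [189 183 186]
[209 230] [0.3737 0.2509 0.034 ] [134 134 132]
[210 230] [0.3737 0.2481 0.0347] [177 172 176]
[208 231] [0.3712 0.2532 0.0343] [184 197 198]
[209 231] [0.3711 0.2497 0.0375] [135 134 134]
[210 231] [0.3712 0.2479 0.0351] [136 136 136]
[208 232] [0.3687 0.2529 0.0347] [163 174 173]
[209 232] [0.3686 0.2498 0.0368] [132 131 131]
[210 232] [0.3687 0.248  0.0344] [111 112 112]
[207 233] [0.3662 0.2558 0
[... 2694 characters left out ...]
 0.024 ] [112 136 135]
[246 299] [0.3641 0.2481 0.0233] [175 226 226]
[241 300] [0.3653 0.2581 0.0277] [124 119 120]
[242 300] [0.3659 0.2556 0.0253] [87 84 83]
[243 300] [0.3637 0.2549 0.0264] [76 71 71]
[244 300] [0.3639 0.2527 0.0245] [78 76 75]
[245 300] [0.3641 0.2505 0.0225] [ 99 117 117]
[246 300] [0.3647 0.248  0.0201] [153 200 202]
[241 301] [0.3654 0.2583 0.0252] [104  99  99]
[242 301] [0.3633 0.2575 0.0262] [83 79 78]
[244 301] [0.3639 0.253  0.022 ] [76 74 73]
[245 301] [0.3633 0.2513 0.0211] [ 92 103 105]
[241 302] [0.3669 0.2577 0.0209] [89 85 84]
[242 302] [0.3649 0.2569 0.0218] [80 77 75]
[242 303] [0.3633 0.2581 0.0214] [81 78 76]
[243 303] [0.3626 0.2565 0.0206] [77 73 71]
```

Both cameras agree on about 90 mm of travel: block centre at y≈0.1605 (top) or 0.163 (scene), clip at y≈0.2505 or 0.253. I'll shut the fingers, turn the jaw axis along the rail and approach from behind with the arm high.

```bash
python3 -m creep '[[[-3.5,-4.1,0,0,0,0.16,0],[-7.0,-8.2,0,0,0,0.32,0],[-10.6,-12.3,0,0,0,0.471,0],[-14.1,-16.5,0,0,0,0.471,0],[-17.7,-20.6,0,0,0,0.471,0],[-21.2,-24.7,0,0,0,0.471,0],[-21.2,-24.7,0,0,0,0.471,0]]]'; python3 - <<'E'
from h import *
from scipy.spatial.transform import Rotation as R
o=bot.get_obs();q=np.array(o['tool_rot']);print(o['t'],o['eef_pos'],o['q'],o['gripper_width']);print(R.from_quat(np.r_[q[1:],q[0]]).as_matrix().round(3))
E
```

```text
t: 1.38
eef_pos: [0.4325, -0.296, 0.2316]
tool_rot: [-0.001, 0.71, -0.704, -0.0]
contact_force: [0.2, -0.4, -0.4]
gripper_width: -0.0
1.375 [ 0.43253281 -0.29596367  0.23162524] [ 0.49712711  0.22987307 -0.01748174  1.91314252  0.00256147  0.99813648
 -1.08407432] -0.00046237283733322664
[[ 0.008 -1.     0.001]
 [-1.    -0.008  0.001]
 [-0.001 -0.001 -1.   ]]
```

```bash
python3 -m creep '[[[-6,0,0,0,0,0,0],[-12,0,0,0,0,0,0],[-18,0,0,0,0,0,0],[-24,0,0,0,0,0,0],[-30,0,0,0,0,0,0],[-36,0.1,0,0,0,0,0],[-40,0.2,3,0,0,0,0],[-40,0.2,8,0,0,0,0],[-40,0.2,8,0,0,0,0]]]'; python3 - <<'E'
from h import *
o=bot.get_obs();print(o['t'],o['eef_pos'])
for c in ['top','scene']:
    im,D=bot.read_camera(c);cv2.imwrite(f'pics/{c}1.png',im);np.save(f'{c}1.npy',D)
b=cv2.imread('pics/scene1.png')[180:330,200:360];a=cv2.imread('pics/top1.png')[150:270,160:320]
cv2.imwrite('pics/z1.png',np.hstack([cv2.resize(b,(400,375)),cv2.resize(a,(400,300))[:300].repeat(1,0) if 0 else cv2.copyMakeBorder(cv2.resize(a,(400,300)),0,75,0,0,0)]))
E
```

```text
t: 2.5
eef_pos: [0.426, 0.0981, 0.1489]
tool_rot: [-0.003, -0.707, 0.707, 0.002]
contact_force: [-0.0, -0.3, 0.3]
gripper_width: 0.002
2.5 [0.42597042 0.09810166 0.14894535]
```

View pics/z1.png

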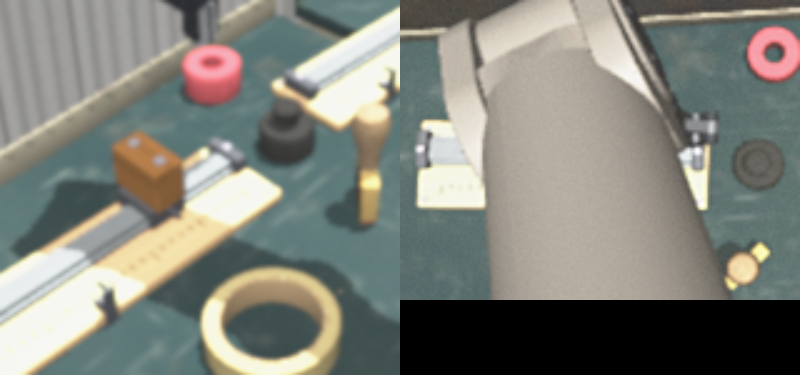

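In the scene view (left) the fingers are above and behind the block, over bare rail. The arm hides the stop in the top view, so I'll rely on the scene camera. Going down now.

```bash
python3 -m creep '[[[0,0,5,0,0,0,0],[0,0,9.8,0,0,0,0],[0,0,9.8,0,0,0,0],[0,0,9.8,0,0,0,0]]]'; python3 - <<'E'
from h import *
o=bot.get_obs();print(o['t'],o['eef_pos'],o['contact_force'])
im,D=bot.read_camera('scene');cv2.imwrite('pics/s2.png',cv2.resize(im[150:310,200:380],None,fx=3.5,fy=3.5,interpolation=2))
E
```

```text
t: 3.1
eef_pos: [0.4302, 0.0995, 0.0555]
tool_rot: [0.001, -0.707, 0.708, -0.001]
contact_force: [0.3, -0.7, -0.1]
gripper_width: 0.001
3.1 [0.43017846 0.09945229 0.0555311 ] [ 0.26531718 -0.69347763 -0.13645224]
```

View pics/s2.png

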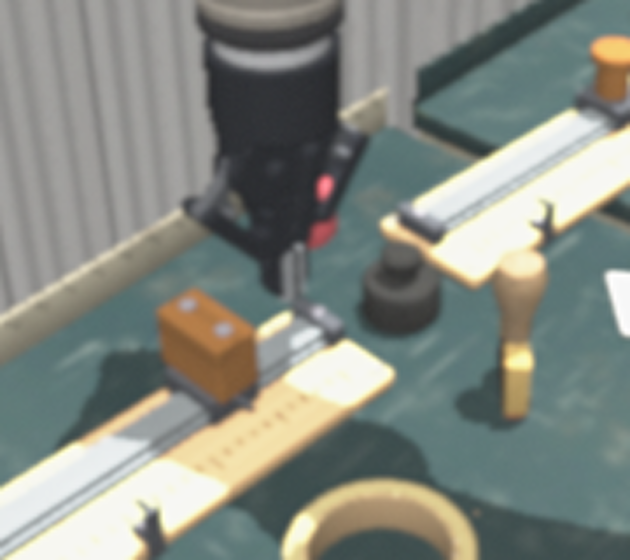

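```bash
python3 -m creep '[[[-1.5,0.1,0.4,0,0,0,0],[-2.8,0.2,0.4,0,0,0,0],[-3.1,0.2,0.4,0,0,0,0],[-3.4,0.2,0.4,0,0,0,0],[-3.7,0.2,0.4,0,0,0,0],[-3.7,0.2,0.4,0,0,0,0]]]'
```

```text
t: 3.9
eef_pos: [0.4264, 0.1354, 0.0494]
tool_rot: [-0.0, -0.707, 0.708, -0.0]
contact_force: [2.3, -4.9, 4.0]
gripper_width: 0.002
```

Contact: about 5 N against the push. I'll check the picture before pushing further.

```bash
cat > look.py <<'E'
import sys
from h import *
from scipy.spatial.transform import Rotation
n=sys.argv[1]
o=bot.get_obs();print(o['t'],np.round(o['eef_pos'],4),np.round(o['contact_force'],1))
im,D=bot.read_camera('scene');cv2.imwrite(f'pics/s{n}.png',cv2.resize(im[190:330,200:340],(600,600),interpolation=2))
K,R,t=cal('scene');v,u=np.mgrid[0:400,0:640]
W=(np.stack([(u-K[0,2])*D/K[0,0],(v-K[1,2])*D/K[1,1],D],-1)-t)@R
m=bot.silhouettes('scene','block_stop')[0];print(m['p'],m['mask'].sum())
h=cv2.cvtColor(im,cv2.COLOR_BGR2HSV)
x,y,z=W[...,0],W[...,1],W[...,2]
org=(h[...,0]<18)&(h[...,1]>140)&(D>0)&(x>.38)&(x<.47)&(y>.1)&(y<.35)&(z>.04)&(z<.09)
top=org&(z>.069)
print('top',top.sum(),cv2.minAreaRect(W[top][:,:2].astype(np.float32)))
fr=org&(z>.042)&(z<.066)
P=W[fr];ft=P[P[:,0]>.405];print('front(+y) face y',np.percentile(ft[:,1],[50,80,90]), 'org y range',np.percentile(y[org],[1,99]))
E
python3 look.py 3
```

```text
3.9 [0.4264 0.1354 0.0494] [ 2.3 -4.9  4. ]
0.63 851
top 199 ((0.4222664535045624, 0.16561749577522278), (0.028181524947285652, 0.052441686391830444), 88.36222076416016)
front(+y) face y [0.17894428 0.17931502 0.17955689] org y range [0.15355363 0.17992608]
```

View pics/s3.png

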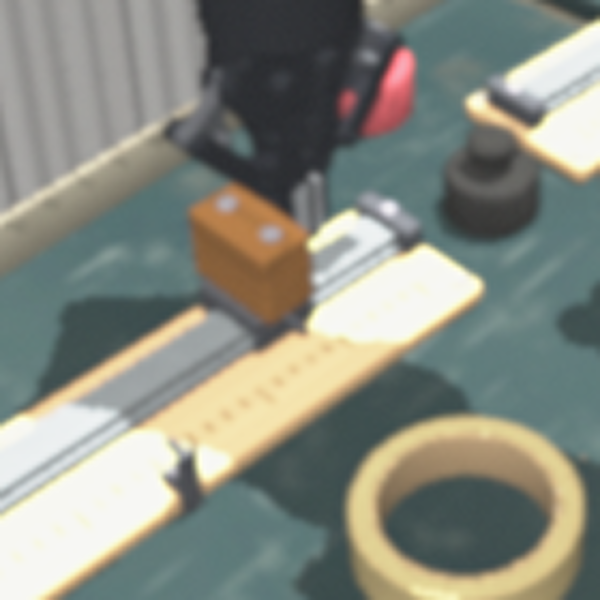

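The fingers touch the block's rear face, and its front face is at y≈0.179 in the scene camera. Level would put that face at about 0.268, so roughly 88 mm remain. I'll push 70 mm first.

```bash
python3 -m creep '[[[-0.7,0,0,0,0,0,0],[-1.5,0,0,0,0,0,0],[-2.3,0,0,0,0,0,0],[-3.1,0,0,0,0,0,0],[-3.9,0,0,0,0,0,0],[-4.7,0,0,0,0,0,0],[-5.5,0,0,0,0,0,0],[-6.3,0,0,0,0,0,0],[-7.0,0,0,0,0,0,0],[-7.0,0,0,0,0,0,0]]]'; python3 look.py 4
```

```text
t: 5.25
eef_pos: [0.4263, 0.2067, 0.0492]
tool_rot: [-0.0, 0.707, -0.707, -0.0]
contact_force: [1.2, -0.9, -0.2]
gripper_width: 0.006
5.25 [0.4263 0.2067 0.0492] [ 1.2 -0.9 -0.2]
0.87 880
top 230 ((0.42234301567077637, 0.2368244081735611), (0.02868751995265484, 0.05283350497484207), 88.35047912597656)
front(+y) face y [0.25034773 0.25071886 0.25102177] org y range [0.22403787 0.25120191]
```

View pics/s4.png

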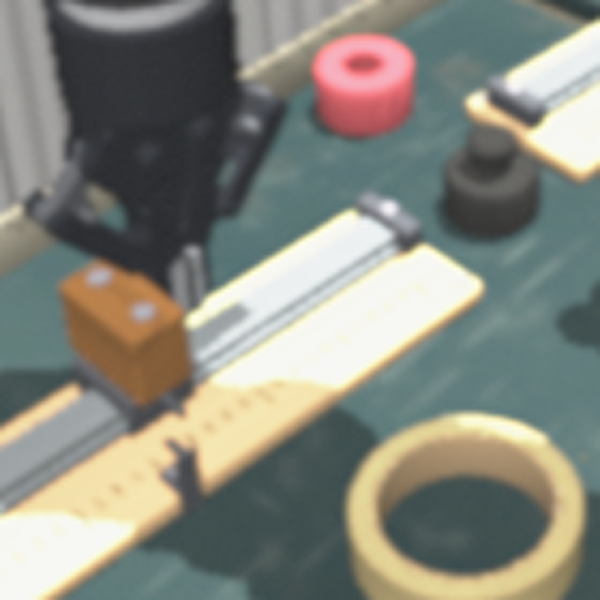

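It moved 71 mm and tracks the tool one to one. About 17 mm remain, so I'll push 14 mm and look again.

```bash
python3 -m creep '[[[-0.4,0,0,0,0,0,0],[-0.8,0,0,0,0,0,0],[-1.1,0,0,0,0,0,0],[-1.4,0,0,0,0,0,0],[-1.4,0,0,0,0,0,0]]]'; python3 look.py 5
```

```text
t: 5.98
eef_pos: [0.4261, 0.2198, 0.0491]
tool_rot: [-0.001, -0.707, 0.707, -0.0]
contact_force: [0.6, -4.8, 1.7]
gripper_width: 0.002
5.975 [0.4261 0.2198 0.0491] [ 0.6 -4.8  1.7]
0.59 909
top 231 ((0.42322787642478943, 0.25031572580337524), (0.027733031660318375, 0.05275869742035866), 89.2345962524414)
front(+y) face y [0.26331477 0.2636773  0.26375485] org y range [0.23793923 0.2641542 ]
```

View pics/s5.png

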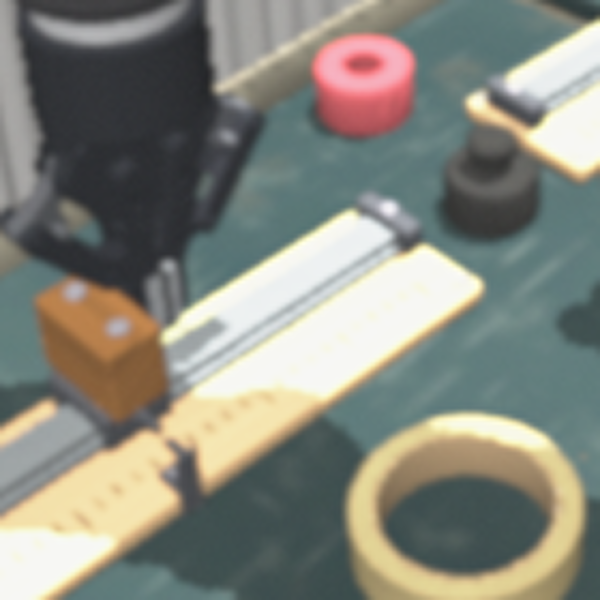

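About 4 mm remain (face at 0.2635). I'll push 3.5 mm more, back off, lift and clear the top camera.

```bash
python3 -m creep '[[[-0.2,0,0,0,0,0,0],[-0.4,0,0,0,0,0,0],[-0.4,0,0,0,0,0,0],[1.5,0,0,0,0,0,0],[3.5,0,0,0,0,0,0],[3.5,0,-4,0,0,0,0],[4,0,-10,0,0,0,0],[10,0,-15,0,0,0,0],[16,0,-18,0,0,0,0],[22,0,-18,0,0,0,0]]]'; python3 -m creep '[[[6,0,0,0,0,0,0],[12,0,0,0,0,0,0],[18,0,0,0,0,0,0],[24,0,0,0,0,0,0],[24,0,0,0,0,0,0]]]';  python3 look.py 6; python3 - <<'E'
from h import *
im,D=bot.read_camera('top');cv2.imwrite('pics/top6.png',im);cv2.imwrite('pics/top6z.png',cv2.resize(im[150:270,160:300],(700,600),interpolation=2));np.save('top6.npy',D)
for l in ['block_pointer','block_mark','post_pointer']: print(l,bot.find_in('top',l)[:2])
print(bot.get_obs()['t'])
W=[]
K,R,t=cal('top');v,u=np.mgrid[0:400,0:640]
W=(np.stack([(u-K[0,2])*D/K[0,0],(v-K[1,2])*D/K[1,1],D],-1)-t)@R
x,y,z=np.moveaxis(W,-1,0)
b=(D>0)&(x>.38)&(x<.47)&(y>.18)&(y<.33)&(z>.062)&(z<.09);print(b.sum(),y[b].min(),y[b].max(),cv2.minAreaRect(W[b][:,:2].astype(np.float32)))
E
```

```text
t: 7.32
eef_pos: [0.4273, 0.0145, 0.2297]
tool_rot: [-0.002, 0.708, -0.707, 0.002]
contact_force: [1.1, -0.1, -1.0]
gripper_width: -0.001
t: 7.95
eef_pos: [0.4248, -0.2292, 0.2272]
tool_rot: [-0.0, -0.704, 0.71, -0.001]
contact_force: [-0.0, 0.3, 0.3]
gripper_width: -0.006
7.95 [ 0.4248 -0.2292  0.2272] [-0.   0.3  0.3]
0.84 925
top 105 ((0.4191317856311798, 0.26548025012016296), (0.05485455319285393, 0.0211055725812912), 23.84961700439453)
front(+y) face y [0.26762206 0.26797247 0.26814651] org y range [0.24539013 0.26837957]
block_pointer [{'xy': [210.4, 207.0], 'p': 0.62}]
block_mark [{'xy': [208.7, 231.4], 'p': 0.38}]
post_pointer [{'xy': [409.5, 209.0], 'p': 0.64}]
8.25
315 0.23555073375739052 0.26594681169487455 ((0.42745164036750793, 0.2507835030555725), (0.03036692552268505, 0.05615507438778877), 89.79129028320312)
```

View pics/top6z.png

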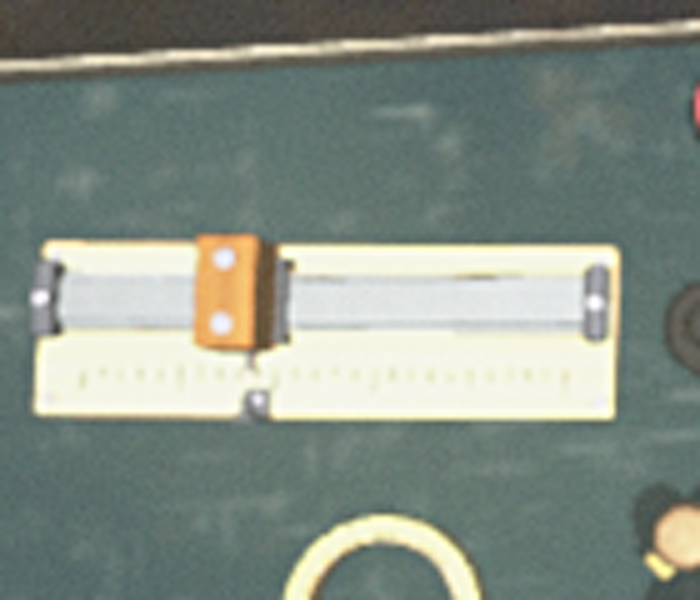

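View pics/s6.png

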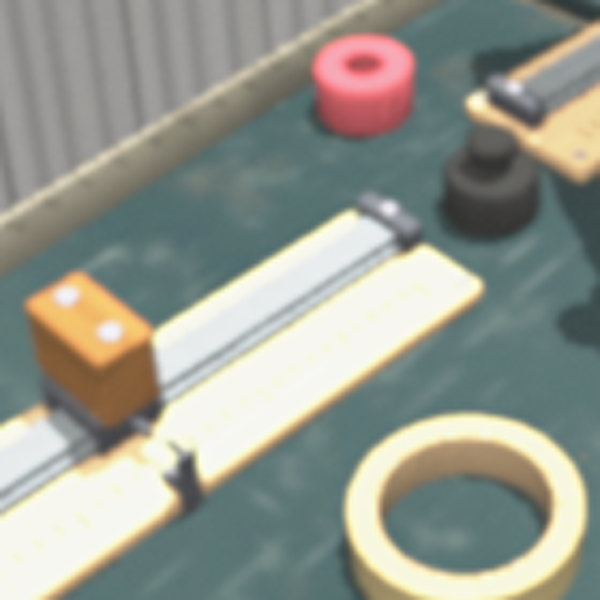

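View pics/top6.png

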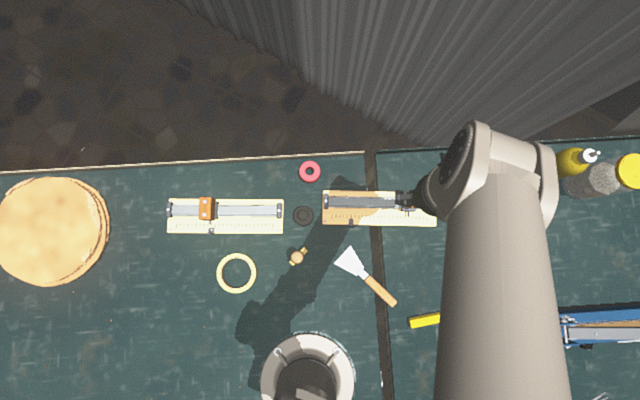

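Both cameras now put the block centre level with the clip: top 0.2508 against about 0.250, scene 0.2528 against 0.2528. In the top zoom the pointer (250,365) sits just above the clip (257,402). I'll check that small offset and the knob stop.

```bash
python3 -m creep '[[[0,6,0,0,0,0,0],[6,6,0,0,0,0,0],[12,6,0,0,0,0,0],[18,6,0,0,0,0,0],[22,6,0,0,0,0,0],[22,6,0,0,0,0,0]]]' >/dev/null; python3 - <<'E'
from h import *
print(atz('top',(210,223),.029),atz('top',(245.4,224.4),.029))
for z in (.02,.029,.038): print(z,atz('top',(211.4,230.5),z), proj('top',(.366,.2515,z)),proj('scene',(.366,.2515,z)))
for n in ('0','7'):
    if n=='7':
        im,D=bot.read_camera('top');cv2.imwrite('pics/top7.png',im)
        ims,Ds=bot.read_camera('scene');cv2.imwrite('pics/scene7.png',ims)
    else: im=cv2.imread('pics/top0.png');D=np.load('top0.npy');ims=cv2.imread('pics/scene0.png');Ds=np.load('scene0.npy')
    for c,I,d in (('top',im,D),('scene',ims,Ds)):
        K,R,t=cal(c);v,u=np.mgrid[0:400,0:640]
        W=(np.stack([(u-K[0,2])*d/K[0,0],(v-K[1,2])*d/K[1,1],d],-1)-t)@R
        x,y,z=np.moveaxis(W,-1,0)
        b=(d>0)&(x>.40)&(x<.49)&(y>-.35)&(y<-.1)&(z>.055)&(z<.09);print(n,c,'knob',b.sum(),W[b].mean(0).round(4))
a=cv2.resize(im[195:245,185:235],(400,400),interpolation=2);b=cv2.resize(ims[275:325,220:270],(400,400),interpolation=2)
cv2.imwrite('pics/z7.png',np.hstack([a,b]))
o=bot.get_obs();print(o['t'],o['eef_pos'],o['contact_force'])
E
```

```text
[0.39170196 0.25066774 0.029     ] [0.38881019 0.16067553 0.029     ]
0.02 [0.37298371 0.24898991 0.02      ] [210.29737975 233.22460242] [244.05552574 300.70950773]
0.029 [0.37268176 0.24628823 0.029     ] [209.22310523 233.12416061] [243.58541704 297.33285309]
0.038 [0.37237981 0.24358656 0.038     ] [208.12771616 233.02174465] [243.10890036 293.91017176]
0 top knob 188 [ 0.4496 -0.2565  0.0741]
0 scene knob 140 [ 0.4446 -0.2506  0.0707]
7 top knob 188 [ 0.4495 -0.2565  0.0742]
7 scene knob 137 [ 0.4447 -0.2505  0.0711]
9.1 [ 0.3667149  -0.44290569  0.22701854] [-0.07601102 -0.13099052 -0.02732986]
```

View pics/z7.png

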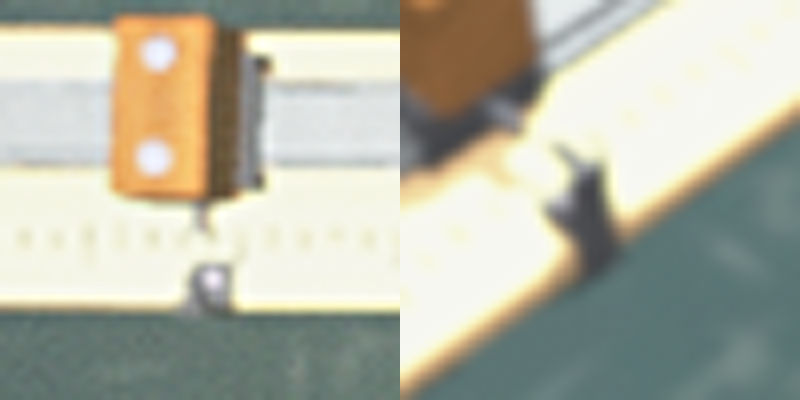

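View pics/top7.png

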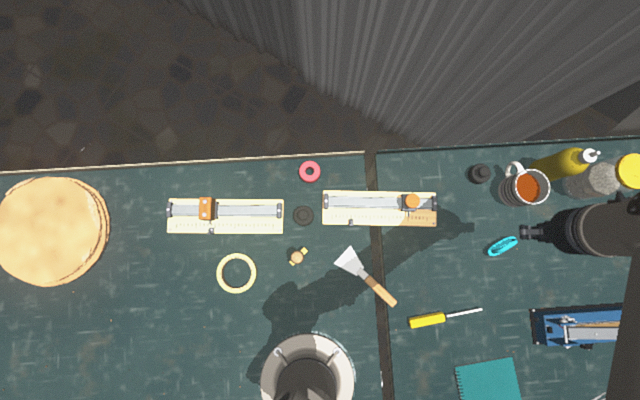

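The top pointer reading fits the block depth, but the clip looks a little different in colour and depth. I'll check the clip by colour triangulation.

```bash
python3 - <<'E'
from h import *
print('block top ctr proj',proj('top',(.4272,.2508,.076)),proj('scene',(.4272,.2508,.076)))
for p,z in (((245,308),.011),((244.5,301.8),.029),((243.5,296),.047)): print('scene clip',z,atz('scene',p,z).round(4))
for x,y in ((.362,.245),(.362,.2485),(.362,.252),(.37,.2485)):
  print(x,y,[ (proj('top',(x,y,z)).round(1).tolist(),proj('scene',(x,y,z)).round(1).tolist()) for z in (.011,.029,.047)])
im=cv2.imread('pics/top7.png');ims=cv2.imread('pics/scene7.png')
print('top gray');print(cv2.cvtColor(im,6)[226:238,203:220]);print('scene');print(cv2.cvtColor(ims,6)[288:313,234:252])
# block corner reg check
print('top block orange col extents row 205', [u for u in range(190,225) if im[203,u,2]>im[203,u,0]*1.6])
D=np.load('top6.npy');print((D[203,190:225]*1000).round().astype(int));print((D[231,203:220]*1000).round().astype(int))
E
```

```text
block top ctr proj [204.71331146 207.29352591] [220.97079937 262.19253451]
scene clip 0.011 [0.3579 0.2567 0.011 ]
scene clip 0.029 [0.3563 0.2569 0.029 ]
scene clip 0.047 [0.3543 0.2586 0.047 ]
0.362 0.245 [([213.8, 234.9], [248.7, 303.2]), ([211.7, 234.7], [247.8, 296.5]), ([209.6, 234.5], [246.9, 289.6])]
0.362 0.2485 [([212.4, 234.9], [247.2, 304.3]), ([210.3, 234.7], [246.3, 297.6]), ([208.1, 234.5], [245.3, 290.7])]
0.362 0.252 [([211.1, 234.9], [245.6, 305.4]), ([209.0, 234.7], [244.7, 298.6]), ([206.7, 234.5], [243.8, 291.7])]
0.37 0.2485 [([212.6, 231.8], [244.5, 302.0]), ([210.5, 231.6], [243.5, 295.3]), ([208.3, 231.3], [242.6, 288.4])]
top gray
[[242 242 244 244 243 243 246 246 245 247 247 236 231 244 244 242 242]
 [244 245 245 245 245 245 238 229 229 231 229 227 235 245 245 245 244]
 [244 244 244 245 246 238 190 170 190 171 172 224 245 245 245 244 244]
 [244 244 245 246 243 213 150 189 236 208 167 232 248 245 244 244 244]
 [244 245 245 247 243 191 133 171 225 202 174 234 248 245 245 244 244]
 [248 247 248 250 245 200 133 132 165 164 170 233 250 246 246 246 246]
 [244 245
[... 1915 characters left out ...]
109 109]
 [246 247 247 246 234 200 167 138 104  79  73  80  93 102 107 109 109 108]
 [247 246 246 236 205 167 145 121  96  81  83  92 102 109 111 110 109 110]
 [246 243 231 207 171 140 120 104  89  91  98 105 109 112 111 110 109 109]
 [240 223 195 167 141 117 102  96  95 102 108 110 111 111 111 109 109 109]
 [213 182 156 136 118 104 102 103 105 108 111 111 111 111 110 109 109 109]]
top block orange col extents row 205 [199, 200, 201, 202, 206, 207, 208, 209, 210, 211, 212, 213, 214]
[943 942 944 945 944 945 947 943 943 944 879 881 878 881 884 880 880 883
 882 880 882 881 891 900 911 914 921 923 942 942 947 946 942 946 948]
[935 938 936 935 937 915 912 915 936 934 934 939 939 939 937 936 938]
```

The colour check agrees. The clip plate spans about columns 207–214 at row 233 of the top picture, so its centre is at y≈0.2505, and the pointer is at 0.2507. The knob stop hasn't moved (−0.2565 before and after), and the arm is clear. Handing in.

```bash
python3 - <<'E'
from h import *
o=bot.get_obs();print(o['t'],o['contact_force'],np.abs(o['joint_vel']).max());print(bot.hand_in())
E
```

```text
9.1 [-0.07601102 -0.13099052 -0.02732986] 0.01659548937134847
the job is handed in; nothing more can be done
None
```

I pushed the block stop about 90 mm along its rail with the shut fingertips, in three stages with a look after each. Then I backed off, lifted clear and handed the job in at t ≈ 9.1 s; no verdict is reported.

**Block stop:** the pointer is level with the clip to within about 1 mm by my measurements, with an uncertainty of 2–3 mm.

| Camera | Pointer / block centre (y, m) | Clip (y, m) |
|---|---|---|
| Top | 0.2507–0.2508 | about 0.2505 |
| Scene | 0.2528 | 0.2528 |

**Disagreements:**
- The two cameras differ by a steady 2–3 mm in absolute y, but each agrees with itself.
- In the top colour picture the clip's bright spot looked about 1.4 px (3–4 mm) to one side of the pointer. I put that down to a low tab in front of the clip plate, because the plate itself measured level.

**Knob stop:** it is where it started, at y = −0.2565 before and after in the top camera.

**Robot:** at hand-in the contact force was about 0.15 N, so it was touching nothing, and the largest contact force in the readings I took was about 7 N.

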